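# Lock the gem casket with its curved pin

## Task

Lock the closed gem casket: take the curved steel pin (not the straight one), set it on the casket's base board and swing its tip round along its own curve through the brass ring until it is home against the brass stop block, which sits a little differently each time, so feel for it. Press it there for half a second with about 5 N, never forcing the pin against ring, board and block with more than 20 N, then let go and leave it lying flat on the board, through the ring. Leave the other things on the desk where they are.

Things in the scene. Friction and masses are not known exactly. Their poses are not given: they have to be found in the camera images.
- pin: curved steel pin, 90 g, loose. Origin: centre of the underside of its flat upright handle (10 mm thick in x, 24 wide in y, 56 tall; grip it across x, 40 mm up). From the foot a 6 mm round wire, its axis 3 mm above the underside (lies on the same surface), runs along +y and bends towards -x: an arc of 40 mm radius about (-40, 0) mm, 110 degrees long, with a round tip
- pin_tip (a point): centre of the wire's rounded end (radius 3 mm), at (-53.7, 37.6, 3) mm in the pin's frame; axes as the pin's
- pin_centre (a point): centre of the wire's arc, 3 mm above the underside, at (-40, 0, 3) mm in the pin's frame (empty air)
- casket: fixed low burgundy casket, lid closed, on a board 260 x 220 x 20 mm (x, y, z). Origin: centre of the board's underside; x points from ring to casket, z up. The casket stands on the far half (x = -10 to 125 mm), its top 81 mm above the desk; the near half is bare flat board, top at 20 mm, brass strap flush in it
- ring (a point): passage of the fixed upright brass ring, at (-45, 0, 23) mm in the casket's frame, same axes: 3 mm above the board, where the wire's axis is when the pin lies on the board. Hole 14 mm across, axis along y, centre 6 mm above the board; bar 5 mm thick, top 18 mm above the board; the wire has 2.6 mm free each way in x. Pass towards +y; the arc's centre is then 40 mm off on the -x side
- stop: dark slot of 40 mm radius in the board with a brass stop block (18 mm wide, 10 deep, 16 high) clamped in it; the block does not give. Origin: the slot's centre at board height, (-85, 0, 20) mm in the casket's frame, same axes. The tip meets the block with pin_tip 32 to 58 degrees of arc past the ring: where differs each time and is not reported. Pushing on wedges the pin: watch force and twist
- lock_centre (a point): point 40 mm from the ring on its -x side, 3 mm above the board, at (-85, 0, 23) mm in the casket's frame: pin_centre belongs here while the pin swings, anticlockwise from above, the handle on the ring's -y side. With pin_tip in the ring the pin's x axis is the casket's x turned 110 degrees clockwise
- straight_pin: the other pin, with the same handle but a straight wire 66 mm long along its +y: not wanted. Origin: centre of the underside of its handle
- loupe: folding loupe, glass in a silver rim 56 mm across with an 82 mm long handle, lying flat, 8 mm high. Origin: under the glass's centre
- egg: milky quartz egg on a small wooden foot, 42 mm across, 55 mm high. Origin: centre of its underside
- tweezers: steel tweezers, 125 mm long, lying flat. Origin: under the middle
- bowl: round white porcelain sorting bowl, 90 mm across, 35 mm high. Origin: centre of its underside
- gem_jar: small glass jar with a brass cap, 40 mm across, 45 mm high. Origin: centre of its underside

How it is judged:
By the outcome, as a careful person would: the job done as asked, in the order asked, and still so for the second after the job is handed in, with the robot touching nothing.
It also fails if it takes over 72 s, if anything falls off the work surface, if the arm or the gripper's body presses on something with over 40 N, if the wrist force passes 120 N, or if a joint passes its speed limit or range.

## Robot

A 6-joint arm with a two-finger parallel gripper is mounted at the origin on the work surface. World frame = base frame: x ahead of the robot, y to its left, z up, the work surface at z = 0. Lengths are in mm, angles in rad, forces in N, time in s.
With the tool pointing down it reaches from about 300 to 775 mm from the base axis. Payload 14.6 kg.
Tool frame: the origin (TCP) lies between the finger pads; the fingertips stand manip.tip_reach ahead of it and the grasp point (between the pads) lies 5 mm behind it (manip.tip_reach is the distance from the TCP to the fingertips, in mm); z points along the fingers, y is the line along which they close (so a half turn about z gives the same grasp; the last joint's range is limited). The gripper opens to 94 mm and grips with 3 to 60 N. Pads are 16 mm wide; open, the fingers measure 119 mm over their backs; the gripper's body (75 mm by 177 mm) begins 78 mm behind the grasp point.
Start: joints at [-1.181, 0.3, 1.521, -0, 1.321, -0.067], TCP at [242.585, -493.601, 219.446] pointing down, gripper open.
Joint ranges: [-3.03, 3.03], [-0.79, 2.21], [0.23, 2.52], [-1.04, 4.18], [0, 3.07], [-2.55, 2.55]. Speed limits (rad/s): [2.22, 2.22, 2.57, 3.14, 3.14, 3.14].

## Interface

Orientations are given as [roll, pitch, yaw] about the fixed x, y, z axes, in that order (R = Rz(yaw) Ry(pitch) Rx(roll)).
In Python, from cell import manip gives the robot as it stands. The module is installed in compiled form; this text tells all that it offers.
- The arm moves only by the shell command python3 -m creep 'ROWS' [FORCE]. ROWS is JSON, a list of rows, each a list of 3 entries, a list of its own where there are three numbers: the opening, from -1 (shut) to 1 (fully open), then the shift along the tool's x, y, z in cm, then the turn about the tool's z in units of 5 degrees (1.0 is 5 degrees). In form: [[grip, [tx, ty, tz], roll], ...]. A call has 1 to 12 rows; each row is the pose to reach, as a shift and turn from the pose commanded when the call began, along the tool's axes at that moment; what a row does not reach only later rows make up. A row lasts 1/10 s, in which the tool goes at most 50 mm and 8.59 degrees, less where a joint would pass 70% of its speed; a pose out of reach is approached as far as the arm can. A call with a gripper value outside its range is refused whole. The fingers move at their own pace and stop on an object; FORCE is the grip in N (left out, the last holds). Time passes only in rows, so rows that repeat a pose let the fingers close. It gives the time, the measured TCP pose, the force, the opening and the grip force at its end, in the units of the state.
- manip.read_state(): the state, without advancing time (a new reading comes with each control period).
- manip.camera(name): name is "scene" or "top" or "wrist"; returns the picture (400x640x3 uint8, red, green, blue); there is no depth.
- manip.camera_params(name): a dict with "fovy" (degrees; the focal length in pixels is half the picture's height over the tangent of half this angle, whatever the lens; pixels are square), "cx", "cy" (the principal point, pixels), "origin" and "attitude" of the camera in the world. Camera axes: x right, y down, z forward; pixel columns grow to the right and rows downward; lengths in mm; the calibration is good to about 2 mm. A picture is of the moment at which its call begins: read the wrist's pose just before it. camera_params takes no time and is no camera call; for the wrist camera it gives the pose at the moment of the call.
- manip.sign_off(): hands the job in; it is judged then, once.
The state is a dict: "clock": time; "joints": joint angles; "qd": joint speeds; "effort": joint torques, N m; "eef_pos": TCP position; "eef_rot": TCP orientation; "wrist_force": force on the tool from outside, world axes, zero at the start; "moment": the same for the moment, N m; "finger_gap": finger opening in mm; "finger_force": force on a finger pad.
Only numpy, scipy, OpenCV 4.12 (cv2) and the standard library are available. Lean on these libraries where they do the work, as an engineer would, in place of code of your own. Each camera call takes 0.05 s, during which the arm holds its last target. There are 200 camera calls.

## Working session

There is one attempt and no reset: what is moved stays moved. The work goes in short steps, Python scripts to look and compute and a shell command to move; the robot and the scene stay as the last step left them, time stands still between calls to the robot, and variables do not carry over. Pictures are saved under pics/ and viewed, at most 10 in all, crops included, and the job is handed in when it is done.

```bash
mkdir -p pics
python3 - <<'E'
from cell import manip
import cv2,json
print(manip.tip_reach, manip.read_state())
for n in ["top","scene","wrist"]:
    print(n,manip.camera_params(n))
    cv2.imwrite(f"pics/{n}0.png",manip.camera(n)[:,:,::-1])
E
```

```text
14.0 {'clock': 0.0, 'joints': array([-1.18057082e+00,  3.00504460e-01,  1.52158234e+00,  3.87366846e-06,
        1.32070351e+00, -6.65552623e-02]), 'qd': array([-0.00015322, -0.00063625, -0.00097431, -0.001328  ,  0.00134161,
        0.00053741]), 'effort': array([ 9.26693829e-04, -5.31805658e+01, -3.52742279e+01,  7.08190561e-02,
        2.44070718e-02, -7.14128055e-05]), 'eef_pos': array([ 242.50928124, -493.37214097,  218.86749022]), 'eef_rot': array([-3.14039789e+00, -8.33955200e-05,  4.56779757e-01]), 'wrist_force': array([ 0.57099587, -0.17157405,  0.29105712]), 'moment': array([ 0.01936428,  0.00678816, -0.00687308]), 'finger_force': 0.0, 'finger_gap': 94.13449478639656}
top {'fovy': 47.462211344537366, 'cx': 324.5031597953205, 'cy': 197.8172216779789, 'origin': array([ 470.9761863 ,    5.67849822, 1247.36332207]), 'attitude': array([-3.07640188e+00, -1.13718073e-03, -1.57652912e+00])}
scene {'fovy': 57.1528607927268, 'cx': 318.11192029860507, 'cy': 203.90220012200874, 'origin': array([1137.96527834,  163.01830663,  522.62121237]), 'attitude': array([-2.23779832,  0.02301565,  1.82119292])}
wrist {'fovy': 71.74643132625069, 'cx': 316.9484826744051, 'cy': 200.87741422313636, 'origin': array([ 303.97103223, -462.63984307,  383.77754217]), 'attitude': array([ 2.90075260e+00,  1.96676646e-03, -1.11377465e+00])}
```

View pics/top0.png

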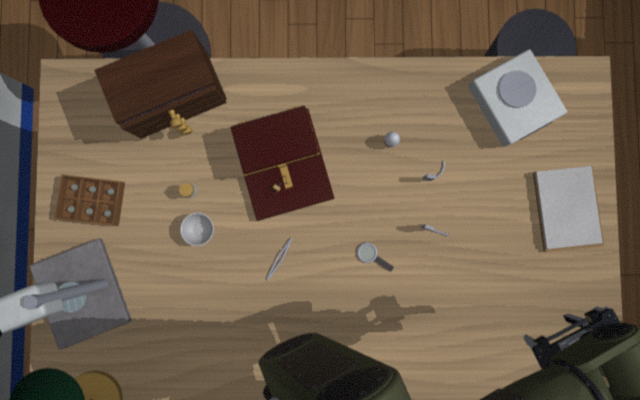

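View pics/scene0.png

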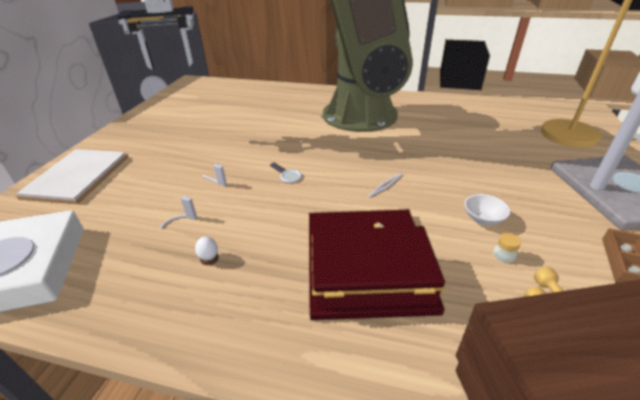

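```bash
cat > h.py <<'E'
from cell import manip
import cv2,numpy as np
from scipy.spatial.transform import Rotation as R
def cam(p):
    f=200/np.tan(np.radians(p["fovy"])/2); return f,R.from_euler("xyz",p["attitude"]).as_matrix(),np.array(p["origin"])
def px2w(p,u,v,z):
    f,A,o=cam(p); d=A@np.array([(u-p["cx"])/f,(v-p["cy"])/f,1]); return o+d*(z-o[2])/d[2]
def w2px(p,X):
    f,A,o=cam(p); c=(np.atleast_2d(X)-o)@A; return np.c_[c[:,0]/c[:,2]*f+p["cx"],c[:,1]/c[:,2]*f+p["cy"]]
E
python3 - <<'E'
from h import *
p=manip.camera_params("top")
im=cv2.imread("pics/top0.png")
a=cv2.resize(im[95:225,220:345],None,fx=4,fy=4,interpolation=cv2.INTER_CUBIC)
b=cv2.resize(im[150:190,415:455],None,fx=7,fy=7,interpolation=cv2.INTER_CUBIC)
c=np.zeros((520,800,3),np.uint8);c[:,:500]=a;c[:280,510:790]=b
cv2.imwrite("pics/crop.png",c)
for n,u,v,z in [("handlefoot?",428,178,0),("tip",443,162,3),("egg",391,138,20),("bc",304,107,81),("bl",232,126,81),("nl",257,219,20),("nr",333,198,20)]: print(n,px2w(p,u,v,z).round(1))
E
```

```text
handlefoot? [ 605.5 -281.8    0. ]
tip [ 649.3 -323.3    3. ]
egg [ 713.6 -178.5   20. ]
bc [784.3  55.9  81. ]
bl [735.3 242.9  81. ]
nl [494.9 186.1  20. ]
nr [550.5 -19.1  20. ]
```

View pics/crop.png

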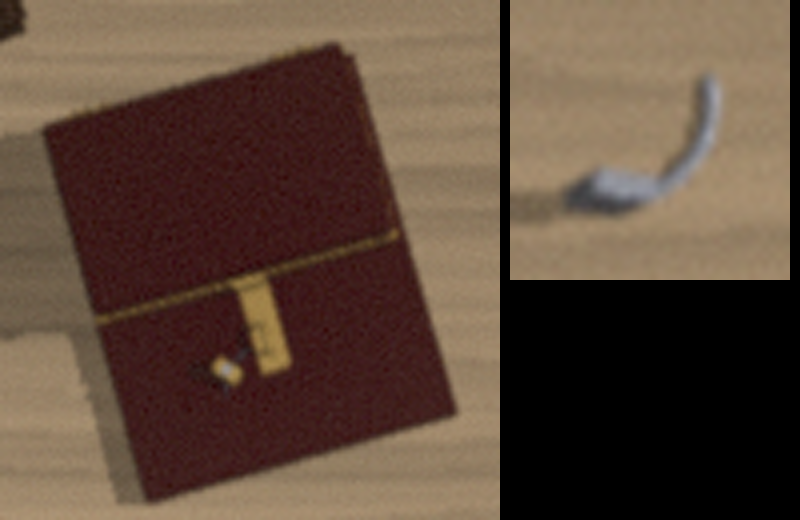

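The top view shows the curved pin's foot near (430,177) and its tip near (443,161). The board's near corners are at (257,220) and (334,198), and the brass stop block is near (277,187). I'll move the wrist camera over the pin.

```bash
python3 -m creep '[[0.0,[41.2,-2.3,0],-12.8],[0.0,[41.2,-2.3,0],-12.8],[0.0,[41.2,-2.3,0],-12.8],[0.0,[41.2,-2.3,0],-12.8],[0.0,[41.2,-2.3,0],-12.8],[0.0,[41.2,-2.3,0],-12.8],[0.0,[41.2,-2.3,0],-12.8],[0.0,[41.2,-2.3,0],-12.8],[0.0,[41.2,-2.3,0],-12.8],[0.0,[41.2,-2.3,0],-12.8],[0.0,[41.2,-2.3,0],-12.8],[0.0,[41.2,-2.3,0],-12.8]]' 40
python3 - <<'E'
from h import *
s=manip.read_state();print(s['clock'],s['joints'],s['eef_pos'],s['eef_rot'],s['qd'].round(3))
import json
p=manip.camera_params("wrist")
cv2.imwrite("pics/w1.png",manip.camera("wrist")[:,:,::-1])
json.dump({k:np.asarray(v).tolist() for k,v in p.items()},open("w1.json","w"))
print(p)
E
```

```text
clock: 1.35
eef_pos: [601.0, -292.5, 219.7]
eef_rot: [-3.142, 0.0, 1.572]
wrist_force: [0.5, -0.1, -1.0]
finger_gap: 47.1
finger_force: 0.0
1.35 [-5.07614717e-01  5.72022689e-01  1.13550890e+00 -1.60745106e-04
  1.43399096e+00 -5.08354844e-01] [ 601.01627845 -292.46990974  219.71886074] [-3.14157638e+00  1.73231679e-04  1.57155837e+00] [-0.002 -0.004 -0.002 -0.001  0.     0.   ]
{'fovy': 71.74643132625069, 'cx': 316.9484826744051, 'cy': 200.87741422313636, 'origin': array([ 600.41118709, -222.92457288,  384.50923802]), 'attitude': array([2.90109758e+00, 2.52042539e-05, 1.04799201e-03])}
```

View pics/w1.png

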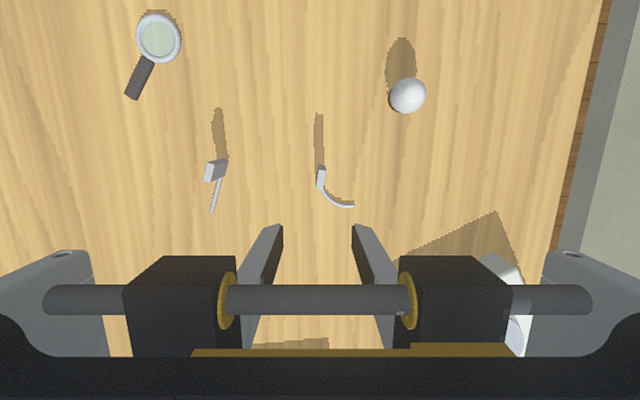

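The pin stands at about (322,178), its wire curving to a tip at (352,205), and the gripper fingers are in view below it. I'll fit the pin model to its silhouette.

```bash
cat >> h.py <<'E'
def pinmask(p,x,y,yaw,z0=0,S=4):
    c,s=np.cos(yaw),np.sin(yaw); M=np.array([[c,-s,0],[s,c,0],[0,0,1]])
    m=np.zeros((400*S,640*S),np.uint8); T=np.array([x,y,z0])
    fill=lambda P: cv2.fillConvexPoly(m,cv2.convexHull(((w2px(p,P@M.T+T)+.5)*S).astype(np.int32)),255)
    fill(np.array([[a,b,h] for a in(-5,5) for b in(-12,12) for h in(0,56)],float))
    t=np.radians(np.linspace(0,110,23)); C=np.c_[-40+40*np.cos(t),40*np.sin(t),0*t+3]
    a=np.linspace(0,2*np.pi,8,endpoint=False); b=np.array([[3*np.cos(i)*np.cos(j),3*np.sin(i)*np.cos(j),3*np.sin(j)] for i in a for j in (-1.2,-.6,0,.6,1.2)])
    for i in range(22): fill(np.vstack([C[i]+b,C[i+1]+b]))
    return cv2.resize(m,(640,400),interpolation=cv2.INTER_AREA)/255.
E
python3 - <<'E'
from h import *
import json
from scipy.optimize import differential_evolution as DE
def fit(img,p,roi,thr):
    im=cv2.imread(img).astype(float); sat=im[:,:,2]-im[:,:,0]   # R-B
    m=np.zeros((400,640)); u0,u1,v0,v1=roi
    m[v0:v1,u0:u1]=np.clip((thr-sat[v0:v1,u0:u1])/20+.5,0,1)
    f=lambda q: np.sum((pinmask(p,*q)-m)[v0-10:v1+10,u0-10:u1+10]**2)/m.sum()
    r=DE(f,[(560,660),(-340,-250),(2.0,4.3)],seed=1,popsize=12,maxiter=40,tol=1e-4)
    print(r.x.round(3),np.degrees(r.x[2]).round(1),round(r.fun,3),m.sum()); return r.x
p=json.load(open("w1.json"))
im=cv2.imread("pics/w1.png").astype(int); print((im[178,300:345:3,2]-im[178,300:345:3,0]),(im[130,300:345:3,2]-im[130,300:345:3,0]))
q=fit("pics/w1.png",p,(305,365,150,215),25)
pt=manip.camera_params("top")
fit("pics/top0.png",pt,(420,452,152,186),18)
E
```

```text
[ 83  84  85  77  84  76  -8 -10 -10  84  84  86  85  84  87] [84 81 82 86 86 70 71 68 84 86 84 83 86 82 82]
[ 604.707 -276.915    2.985] 171.0 0.072 349.15
[ 604.661 -277.899    2.992] 171.4 0.089 108.05000000000001
```

```bash
python3 -m creep '[[0,[1.53,0.37,4],1.8],[0,[1.53,0.37,8],1.8],[0,[1.53,0.37,12],1.8],[0,[1.53,0.37,15],1.8],[0,[1.53,0.37,17],1.8],[0,[1.53,0.37,18],1.8],[0,[1.53,0.37,18.47],1.8],[0,[1.53,0.37,18.47],1.8],[-1,[1.53,0.37,18.47],1.8],[-1,[1.53,0.37,18.47],1.8],[-1,[1.53,0.37,18.47],1.8],[-1,[1.53,0.37,18.47],1.8]]' 40; python3 -m creep '[[-1,[0,0,0],0],[-1,[0,0,0],0],[-1,[0,0,-3],0],[-1,[0,0,-7],0],[-1,[0,0,-11],0],[-1,[0,0,-11],0],[-1,[0,0,-11],0]]'
python3 - <<'E'
from h import *
import json
s=manip.read_state();print(s)
p=manip.camera_params("wrist"); cv2.imwrite("pics/w2.png",manip.camera("wrist")[:,:,::-1]); json.dump({k:np.asarray(v).tolist() for k,v in p.items()},open("w2.json","w"))
E
```

```text
clock: 2.6
eef_pos: [606.0, -276.0, 35.1]
eef_rot: [3.141, 0.0, 1.417]
wrist_force: [0.5, -0.7, -0.6]
finger_gap: 18.1
finger_force: 0.0
clock: 3.3
eef_pos: [605.9, -276.0, 145.0]
eef_rot: [3.141, 0.0, 1.417]
wrist_force: [-0.5, 0.1, -1.0]
finger_gap: 10.1
finger_force: 40.0
{'clock': 3.3, 'joints': array([-4.82356479e-01,  6.20062097e-01,  1.23507573e+00,  6.70457331e-06,
        1.28552830e+00, -3.28302053e-01]), 'qd': array([-1.16478470e-04,  3.83325631e-02,  3.41456482e-02,  2.24545980e-05,
       -4.96481798e-03,  3.51793319e-05]), 'effort': array([ 3.90708866e-02, -7.48335743e+01, -3.79530966e+01,  6.39520003e-02,
        1.85838905e-01,  1.46822305e-03]), 'eef_pos': array([ 605.92059014, -275.95031535,  145.00418054]), 'eef_rot': array([3.14071353e+00, 2.92655875e-04, 1.41673989e+00]), 'wrist_force': array([-0.52036124,  0.09942491, -0.98529858]), 'moment': array([-0.01883315, -0.0690455 , -0.02760139]), 'finger_force': 39.98976230621338, 'finger_gap': 10.088872697288485}
```

View pics/w2.png

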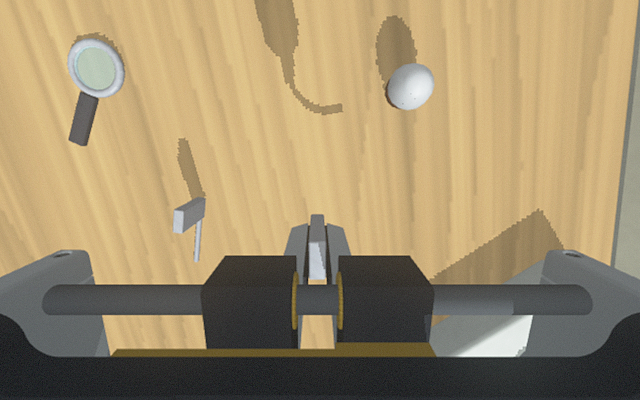

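The wrist view shows the pin clamped between the pads near (317,250), its wire hidden behind the handle. Next I'll look at the board from above.

```bash
python3 -m creep '[[-1,[0,0,-4.5],0],[-1,[29,-6.1,-7.5],0],[-1,[29,-6.1,-7.5],0],[-1,[29,-6.1,-7.5],0],[-1,[29,-6.1,-7.5],0],[-1,[29,-6.1,-7.5],0],[-1,[29,-6.1,-7.5],0],[-1,[29,-6.1,-7.5],0],[-1,[29,-6.1,-7.5],0],[-1,[29,-6.1,-7.5],0],[-1,[29,-6.1,-7.5],0]]'
python3 - <<'E'
from h import *
import json
s=manip.read_state();print(s['eef_pos'],s['eef_rot'],s['moment'])
p=manip.camera_params("wrist"); im=manip.camera("wrist")[:,:,::-1]; cv2.imwrite("pics/w3.png",im); json.dump({k:np.asarray(v).tolist() for k,v in p.items()},open("w3.json","w"))
# handle offset d along pin y from w2
q=json.load(open("w2.json")); t=np.array([605.9,-276,145]); a=np.radians(171.17); py=np.array([-np.sin(a),np.cos(a),0])
for d in (0,1,2,3):
    c=t+py*d-[0,0,35.1]
    print(d,[w2px(q,c+py*e+[0,0,h])[0].round(1).tolist() for e,h in((-12,0),(-12,56),(12,56))])
im=cv2.imread("pics/w2.png"); print([(v,im[v,317].tolist()) for v in list(range(208,222))+list(range(234,258))+list(range(274,286))])
cv2.imwrite("pics/w3c.png",cv2.resize(cv2.imread("pics/w3.png")[0:260,120:520],(800,520),interpolation=cv2.INTER_CUBIC))
E
```

```text
clock: 4.45
eef_pos: [590.0, 18.7, 218.9]
eef_rot: [-3.14, 0.0, 1.415]
wrist_force: [0.2, -0.2, -2.2]
finger_gap: 9.6
finger_force: 40.0
[590.02059194  18.67847609 218.94852493] [-3.14037268e+00  2.52725468e-04  1.41497622e+00] [ 0.03422    -0.07470444  0.02430152]
0 [[317.8, 211.8], [318.1, 239.8], [318.1, 278.9]]
1 [[317.8, 213.1], [318.1, 241.4], [318.1, 280.4]]
2 [[317.8, 214.4], [318.1, 243.1], [318.1, 282.0]]
3 [[317.8, 215.7], [318.1, 244.8], [318.1, 283.5]]
[(208, [141, 198, 224]), (209, [138, 195, 222]), (210, [142, 200, 225]), (211, [136, 191, 221]), (212, [144, 200, 228]), (213, [135, 189, 221]), (214, [119, 139, 151]), (215, [111, 113, 109]), (216, [114, 112, 115]), (217, [112, 116, 116]), (218, [112, 113, 116]), (219, [111, 113, 115]), (220, [111, 111, 116]), (221, [112, 117, 116]), (234, [119, 116, 117]), (235, [110, 113, 112]), (236, [116, 118, 119]), (237, [109, 113, 110]), (238, [112, 113, 113]), (239, [115, 114, 112]), (240, [110, 109, 110]), (241, [131, 128, 129]), (242, [160, 158, 153]), (243, [195, 192, 184]), (244, [206, 202, 195]), (245, [213, 206, 201]), (246, [216, 207, 203]), (247, [214, 206, 199]), (248, [208, 205, 196]), (249, [209, 205, 197]), (250, [206, 202, 196]), (251, [206, 202, 194]), (252, [212, 203, 196]), (253, [207, 199, 191]), (254, [206, 199, 195]), (255, [210, 202, 192]), (256, [211, 203, 194]), (257, [208, 203, 194]), (274, [214, 210, 203]), (275, [213, 206, 199]), (276, [215, 209, 202]), (277, [212, 206, 195]), (278, [215, 203, 193]), (279, [170, 191, 198]), (280, [124, 172, 198]), (281, [122, 173, 202]), (282, [127, 179, 207]), (283, [128, 184, 214]), (284, [91, 121, 139]), (285, [55, 49, 45])]
```

View pics/w3c.png

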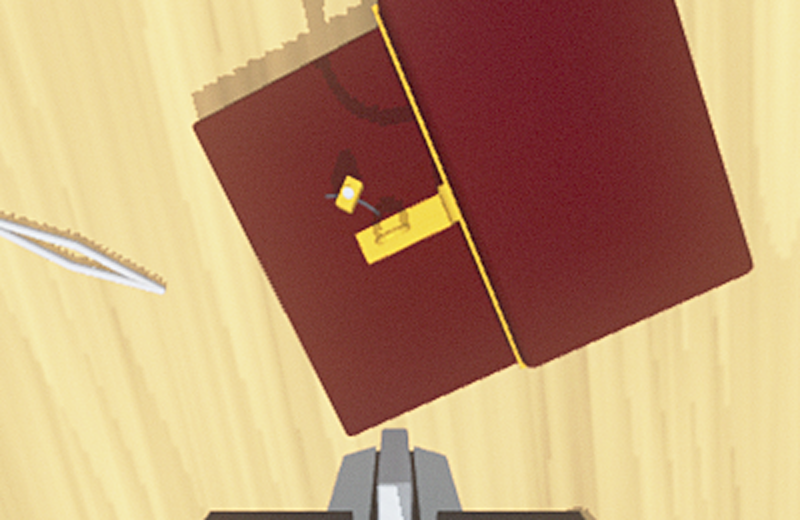

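The board's near corners are at crop (193,122) and (348,435), which is (216,61) and (294,217) at full scale. The ring sits on the strap near crop (393,230), and the block near crop (348,193). Now I'll fit the casket pose from the board's edges in both cameras.

```bash
cat > fitc.py <<'E'
from h import *
import json
from scipy.optimize import least_squares
from scipy.ndimage import map_coordinates
def edges(img,p,q0):
    G=cv2.GaussianBlur(cv2.imread(img)[:,:,1].astype(float),(0,0),.7)
    q=np.array(q0,float)
    for it in range(4):
        c,s=np.cos(q[2]),np.sin(q[2]); M=np.array([[c,-s],[s,c]]); pts=[]
        segs=[(np.array([-130,t]),np.array([1,0]),0) for t in np.arange(-100,101,5)]+[(np.array([t,-110]),np.array([0,1]),1) for t in np.arange(-122,-16,5)]+[(np.array([t,110]),np.array([0,-1]),2) for t in np.arange(-122,-16,5)]
        for b,n,k in segs:
            d=np.arange(-8,8.01,.25); P=(b+d[:,None]*n)@M.T+q[:2]
            uv=w2px(p,np.c_[P,np.full(len(d),20.)]); g=map_coordinates(G,[uv[:,1],uv[:,0]],order=1,mode='nearest')
            lo,hi=g[-8:].mean(),g[:8].mean()
            if hi-lo<50 or hi<90 : continue
            i=np.where(g<(lo+hi)/2)[0]
            if len(i) and i[0]>0: pts.append((*P[i[0]],k))
        A=np.array(pts)
        def res(q):
            c,s=np.cos(q[2]),np.sin(q[2]); L=(A[:,:2]-q[:2])@np.array([[c,-s],[s,c]])
            return np.where(A[:,2]==0,L[:,0]+130,np.where(A[:,2]==1,L[:,1]+110,L[:,1]-110))
        q=least_squares(res,q,loss='soft_l1').x
    r=res(q); print(img,q[:2].round(2),np.degrees(q[2]).round(2),[(int((A[:,2]==k).sum()),r[A[:,2]==k].mean().round(2) if (A[:,2]==k).any() else None) for k in range(3)],r.std().round(2)); return q
E
python3 - <<'E'
from fitc import *
q0=[648,117.6,np.radians(15.2)]
p=json.load(open("w3.json"))
q=edges("pics/w3.png",p,q0); edges("pics/top0.png",manip.camera_params("top"),q0)
c,s=np.cos(q[2]),np.sin(q[2]); M=np.array([[c,-s,0],[s,c,0],[0,0,1]]); o=np.array([*q[:2],0])
for n,P in dict(ringtop=[-45,0,38],ring=[-45,0,23],ringL=[-57,0,26],ringR=[-33,0,26]).items(): print(n,(M@P+o).round(1),((w2px(p,M@P+o)[0]-[120,0])*2).round(1))
for u,v in ((348,193),): print("block",((px2w(p,u/2+120,v/2,36)-o)@M).round(1))
E
```

```text
pics/w3.png [646.   119.81] 15.95 [(41, np.float64(0.0)), (22, np.float64(1.34)), (22, np.float64(-1.29))] 0.97
pics/top0.png [644.99 118.7 ] 15.91 [(41, np.float64(-0.0)), (22, np.float64(0.6)), (18, np.float64(-0.81))] 0.52
ringtop [602.7 107.4  38. ] [393.4 231.3]
ring [602.7 107.4  23. ] [393.5 232.8]
ringL [591.2 104.1  26. ] [375.9 241. ]
ringR [614.3 110.7  26. ] [411.1 224. ]
block [-60.2  31.1  36. ]
```

```bash
python3 -m creep '[[-1,[3.4,-4.98,2],-15],[-1,[3.4,-4.98,4],-15],[-1,[3.4,-4.98,6],-15],[-1,[3.4,-4.98,8],-15],[-1,[3.4,-4.98,8.9],-15],[-1,[3.4,-4.98,8.9],-15],[-1,[3.4,-4.98,8.9],-15],[-1,[3.4,-4.98,8.9],-15],[-1,[3.4,-4.98,8.9],-15],[-1,[3.4,-4.98,8.9],-15],[-1,[3.4,-4.98,8.9],-15]]'
python3 - <<'E'
from h import *
import json
s=manip.read_state();print(s['eef_pos'],np.degrees(s['eef_rot']),s['moment'],s['joints'])
p=manip.camera_params("top"); im=manip.camera("top")[:,:,::-1]; cv2.imwrite("pics/t4.png",im)
p2=manip.camera_params("wrist"); im2=manip.camera("wrist")[:,:,::-1]; cv2.imwrite("pics/w4.png",im2);json.dump({k:np.asarray(v).tolist() for k,v in p2.items()},open("w4.json","w"))
p3=manip.camera_params("scene"); im3=manip.camera("scene")[:,:,::-1]; cv2.imwrite("pics/s4.png",im3)
c=np.zeros((600,800,3),np.uint8); c[:400,:640]=im2; c[400:,:400]=cv2.resize(im[140:220,210:370],(400,200)); c[400:,400:]=cv2.resize(im3[170:270,290:490],(400,200)); cv2.imwrite("pics/c4.png",c)
E
```

```text
clock: 5.6
eef_pos: [546.1, 60.7, 130.7]
eef_rot: [-3.141, -0.0, 2.722]
wrist_force: [0.1, -0.0, -0.8]
finger_gap: 9.4
finger_force: 40.0
[546.13374179  60.72066759 130.65361241] [-1.79993841e+02 -6.32591716e-03  1.55934141e+02] [ 0.02439233 -0.12367181 -0.03268125] [ 4.40943903e-02  3.87518901e-01  1.62081310e+00 -5.15511143e-05
  1.13340750e+00 -1.10665162e+00]
```

View pics/c4.png

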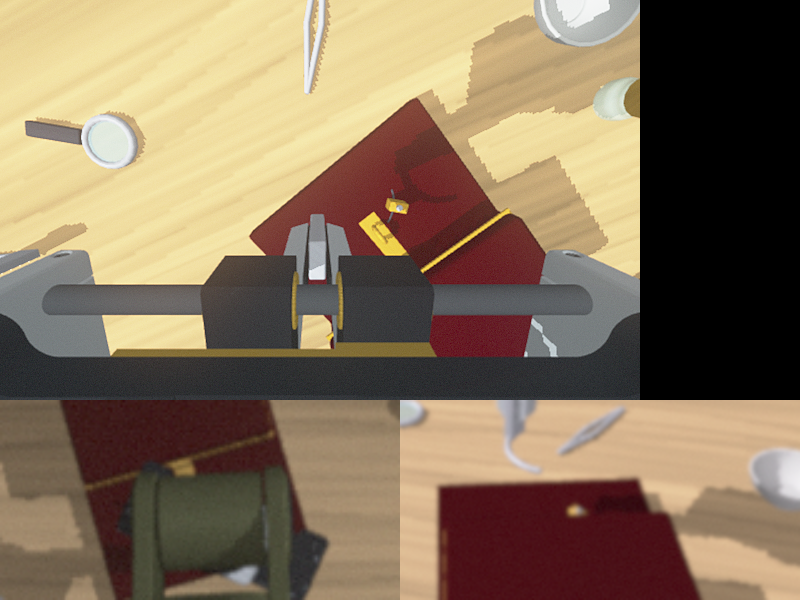

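The wrist view shows the ring near (382,232) and the block near (397,206), clear of the pin. The pin hangs correctly in the gripper, and the scene camera sees its tip near (358,205). I'll cross-check both.

Run:
```python
from fitc import *
p=json.load(open("w4.json"))
q=edges("pics/w4.png",p,[645.5,119.5,np.radians(15.95)])
o=np.array([645.2,119.4,0]);a=np.radians(15.95);c,s=np.cos(a),np.sin(a);M=np.array([[c,-s,0],[s,c,0],[0,0,1]])
for u,v,z in((397,204,36),(382,232,38)): print(((px2w(p,u,v,z)-o)@M).round(1))
# pin tip in scene image
ps=manip.camera_params("scene"); yaw=np.radians(155.93+90); t=np.array([546.13,60.72,130.65])
im=cv2.imread("pics/s4.png")
def M3(y): return np.array([[np.cos(y),-np.sin(y),0],[np.sin(y),np.cos(y),0],[0,0,1]])
b=im[150:230,330:380].astype(int); 
for d in (0,1.2,2.4):
    O=t+M3(yaw)@[0,d,-35.1]; print(d,w2px(ps,O+M3(yaw)@[-53.7,37.6,3]).round(1),w2px(ps,O+M3(yaw)@[-55,38.6,3]).round(1))
    m=pinmask(ps,*O[:2],yaw,O[2]); e=im.copy(); 
    if d==1.2:
        cs,_=cv2.findContours((cv2.resize(m[150:230,320:400],None,fx=8,fy=8)>.5).astype(np.uint8),0,2); z=cv2.resize(im[150:230,320:400],None,fx=8,fy=8,interpolation=cv2.INTER_CUBIC)[:600]; cv2.drawContours(z,cs,-1,(0,0,255),1); cv2.imwrite("pics/ov.png",z)
```

```text
pics/w4.png [643.62 117.73] 15.87 [(41, np.float64(0.0)), (4, np.float64(1.0)), (22, np.float64(-0.09))] 0.89
[-63.4  32.6  36. ]
[-50.6   4.3  38. ]
0 [[359.  204.1]] [[359.3 204.6]]
1.2 [[358.6 204.4]] [[358.9 205. ]]
2.4 [[358.3 204.7]] [[358.6 205.3]]
```

View pics/ov.png

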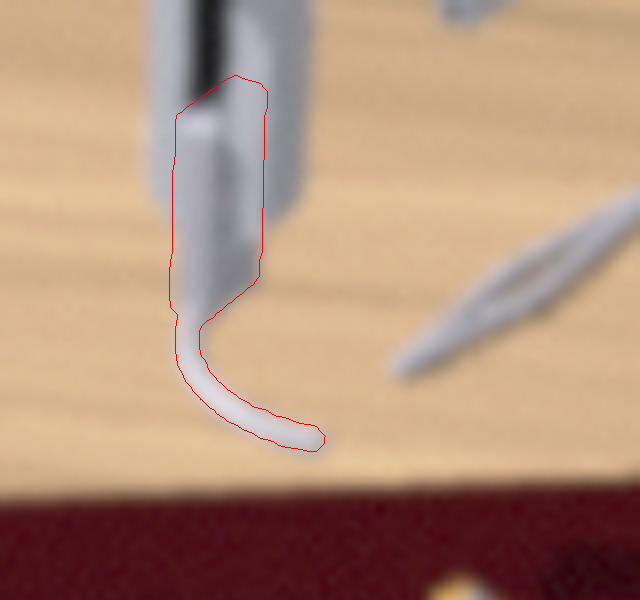

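The red model outline matches the pin in hand to within about half a pixel. The casket estimates from the wrist camera differ by 2–3 mm between tool yaws. I'll use the block to separate camera bias from real position.

Run:
```python
from fitc import *
o=np.array([645.2,119.4,0]);a=np.radians(15.95);c,s=np.cos(a),np.sin(a);M=np.array([[c,-s,0],[s,c,0],[0,0,1]])
for n,p in (("w3",json.load(open("w3.json"))),("w4",json.load(open("w4.json"))),("top0",manip.camera_params("top")),("s4",manip.camera_params("scene"))):
    im=cv2.imread(f"pics/{n}.png"); h=cv2.cvtColor(im,cv2.COLOR_BGR2HSV)
    m=((h[:,:,0]>15)&(h[:,:,0]<35)&(h[:,:,1]>90)&(h[:,:,2]>90)).astype(np.uint8)
    box=w2px(p,np.array([[x,y,28] for x in(-112,-20) for y in(-30,62)])@M.T+o); k=np.zeros_like(m); cv2.fillConvexPoly(k,cv2.convexHull(box.astype(np.int32)),1); m&=k
    N,L,S,C=cv2.connectedComponentsWithStats(m)
    for i in range(1,N):
        if S[i,4]>8:
            w=px2w(p,*C[i],36); g=px2w(p,*C[i],20); r=cv2.minAreaRect(np.argwhere(L==i)[:,::-1].astype(np.float32))
            print(n,S[i,4],C[i].round(1),"z36",w.round(1),((w-o)@M).round(1)[:2],"z20",g[:2].round(1),((g-o)@M).round(1)[:2])
```

```text
w3 138 [294.4  97. ] z36 [579.9 132.6  36. ] [-59.1  30.6] z20 [579.  134.7] [-59.5  32.9]
w3 664 [317.7 116.1] z36 [603.9 106.9  36. ] [-43.2  -0.7] z20 [604.1 107.8] [-42.7   0.1]
w4 240 [396.2 205.2] z36 [576.2 132.1  36. ] [-62.9  31.2] z20 [581.9 134.8] [-56.6  32.2]
w4 894 [379.8 234.3] z36 [597.6 107.   36. ] [-49.2   1.1] z20 [604.7 108. ] [-42.    0.2]
top0 140 [286.3 178.2] z36 [603.2 105.8  36. ] [-44.1  -1.6] z20 [605.  107.1] [-42.   -0.8]
top0 9 [274.2 186.1] z36 [582.2 138.   36. ] [-55.5  35.2] z20 [583.6 139.8] [-53.6  36.5]
top0 13 [278.2 188.2] z36 [576.6 127.5  36. ] [-63.7  26.7] z20 [578.  129.1] [-61.9  27.8]
s4 16 [375.6 225. ] z36 [582.4 127.3  36. ] [-58.2  24.9] z20 [564.1 126.1] [-76.1  28.8]
```

```bash
python3 -m creep '[[-1,[-0.03,-0.06,3],0],[-1,[-0.03,-0.06,5],0],[-1,[-0.03,-0.06,6.5],0],[-1,[-0.03,-0.06,7.2],0],[-1,[-0.03,-0.06,7.2],0],[-1,[-0.03,-0.06,7.2],0]]'; python3 -m creep '[[-1,[0,0,0.1],0],[-1,[0,0,0.2],0],[-1,[0,0,0.25],0],[-1,[0,0,0.25],0]]';python3 -m creep '[[-1,[0,0,0.05],0],[-1,[0,0,0.05],0]]'
```

```text
clock: 6.35
eef_pos: [546.5, 60.6, 59.4]
eef_rot: [3.141, 0.001, 2.725]
wrist_force: [0.3, 0.4, 0.3]
finger_gap: 9.7
finger_force: 40.0
clock: 6.75
eef_pos: [546.1, 60.6, 56.3]
eef_rot: [3.142, 0.0, 2.726]
wrist_force: [0.2, -0.5, -2.0]
finger_gap: 9.5
finger_force: 40.0
clock: 6.95
eef_pos: [546.1, 60.6, 55.7]
eef_rot: [3.142, -0.0, 2.726]
wrist_force: [0.1, 0.8, -1.1]
finger_gap: 9.6
finger_force: 40.0
```

```bash
for i in 1; do python3 -m creep '[[-1,[0,0,0.05],0],[-1,[0,0,0.05],0]]';  python3 -m creep '[[-1,[0,0,0.04],0],[-1,[0,0,0.04],0]]'; done; python3 -c "
from cell import manip
s=manip.read_state();print(s['moment'],s['wrist_force'],s['eef_pos'])"
```

```text
clock: 7.15
eef_pos: [546.1, 60.6, 55.2]
eef_rot: [-3.142, -0.0, 2.726]
wrist_force: [-0.9, -0.3, -0.8]
finger_gap: 9.9
finger_force: 40.0
clock: 7.35
eef_pos: [546.2, 60.6, 54.9]
eef_rot: [3.142, 0.0, 2.726]
wrist_force: [-0.1, 0.1, 0.2]
finger_gap: 10.2
finger_force: 40.0
[ 0.04233092 -0.11761101 -0.01147163] [-0.066314    0.07710903  0.17921362] [546.15952001  60.5793032   54.8855432 ]
```

```bash
python3 -m creep '[[-1,[0,0,0.03],0],[-1,[0,0,0.03],0]]';  python3 -m creep '[[-1,[0,0,0.03],0],[-1,[0,0,0.03],0]]';python3 -m creep '[[-1,[0,0,0],0]]'
```

```text
clock: 7.55
eef_pos: [546.2, 60.6, 54.8]
eef_rot: [3.142, 0.0, 2.726]
wrist_force: [-2.0, 0.0, 4.4]
finger_gap: 9.5
finger_force: 40.0
clock: 7.75
eef_pos: [546.2, 60.6, 54.8]
eef_rot: [3.141, 0.0, 2.726]
wrist_force: [-4.4, -0.2, 8.5]
finger_gap: 9.4
finger_force: 40.0
clock: 7.85
eef_pos: [546.2, 60.6, 54.8]
eef_rot: [3.142, 0.0, 2.726]
wrist_force: [-4.1, -0.6, 8.9]
finger_gap: 9.6
finger_force: 40.0
```

```bash
cat > rows.py <<'E'
# usage: rows.py LCx LCy theta... -> shifts (cm) and roll units, from the present measured pose
import sys; from h import *
LC=np.array([float(sys.argv[1]),float(sys.argv[2])]); d=1.2
S=[];t0=None
s=manip.read_state(); y0=s['eef_rot'][2]; p0=s['eef_pos'][:2]
tx=np.array([np.cos(y0),np.sin(y0)]); ty=np.array([np.sin(y0),-np.cos(y0)])
ph0=np.degrees(y0)+90; ph0=(ph0+180)%360-180
th0=ph0+94.05; u=lambda a: np.array([np.cos(a),np.sin(a)])
e=LC+40*u(np.radians(ph0))-d*u(np.radians(ph0)+np.pi/2)
print("theta now",th0.round(2),"pos err",(p0-e).round(2),"F",s['wrist_force'].round(1),"M",s['moment'].round(3),"z",s['eef_pos'][2].round(2))
for th in map(float,sys.argv[3:]):
    f=np.radians(th-94.05); D=LC+40*u(f)-d*u(f+np.pi/2)-p0
    print(th,(D@tx/10).round(3),(D@ty/10).round(3),"roll",(-(th-th0)/5).round(3))
E
python3 -m creep '[[-1,[0,0,-0.06],0],[-1,[0,0,-0.06],0]]'; python3 rows.py 563.5 96 -17 -14 -11 -8
```

```text
clock: 8.05
eef_pos: [546.2, 60.6, 54.9]
eef_rot: [3.141, 0.0, 2.726]
wrist_force: [-1.0, 1.0, 1.6]
finger_gap: 9.6
finger_force: 40.0
theta now -19.78 pos err [-0.07  0.68] F [-1.   1.   1.6] M [-0.008  0.102 -0.031] z 54.89
-17.0 -0.228 -0.061 roll -0.555
-14.0 -0.437 -0.051 roll -1.155
-11.0 -0.646 -0.031 roll -1.755
-8.0 -0.853 0.0 roll -2.355
```

```bash
python3 -m creep '[[-1,[-0.23,-0.06,-0.01],-0.55],[-1,[-0.44,-0.05,-0.01],-1.15],[-1,[-0.65,-0.03,-0.01],-1.75],[-1,[-0.85,0,-0.01],-2.35],[-1,[-0.85,0,-0.01],-2.35]]'; python3 rows.py 563.5 96 -6 -4 -2 0
```

```text
clock: 8.55
eef_pos: [554.1, 57.1, 54.9]
eef_rot: [-3.142, 0.0, 2.932]
wrist_force: [0.8, -1.1, 0.5]
finger_gap: 9.9
finger_force: 40.0
theta now -7.98 pos err [ 0.09 -0.05] F [ 0.8 -1.1  0.5] M [-0.05  -0.233 -0.016] z 54.88
-6.0 -0.129 0.002 roll -0.396
-4.0 -0.268 0.005 roll -0.796
-2.0 -0.408 0.013 roll -1.196
0.0 -0.547 0.026 roll -1.596
```

```bash
python3 -m creep '[[-1,[-0.13,0,0],-0.4],[-1,[-0.27,0,0],-0.8],[-1,[-0.27,0,0],-0.8]]'; python3 rows.py 563.5 96 -2 0 2 4
```

```text
clock: 8.85
eef_pos: [556.6, 56.6, 54.9]
eef_rot: [3.142, 0.0, 3.0]
wrist_force: [0.2, 1.1, 0.2]
finger_gap: 9.8
finger_force: 40.0
theta now -4.08 pos err [-0.1  0. ] F [0.2 1.1 0.2] M [-0.001 -0.166 -0.004] z 54.86
-2.0 -0.155 -0.001 roll -0.416
0.0 -0.294 0.003 roll -0.816
2.0 -0.434 0.011 roll -1.216
4.0 -0.573 0.024 roll -1.616
```

Run:
```python
from h import *
im=manip.camera("scene")[:,:,::-1]; cv2.imwrite("pics/s5.png",im)
im2=manip.camera("wrist")[:,:,::-1]; cv2.imwrite("pics/w5.png",im2)
c=np.zeros((400,800,3),np.uint8); c[:,:400]=cv2.resize(im2[150:250,330:430],(400,400),interpolation=cv2.INTER_CUBIC); c[:,400:]=cv2.resize(im[180:250,335:405],(400,400),interpolation=cv2.INTER_CUBIC); cv2.imwrite("pics/c5.png",c)
```

```text
(no output)
```

View pics/c5.png

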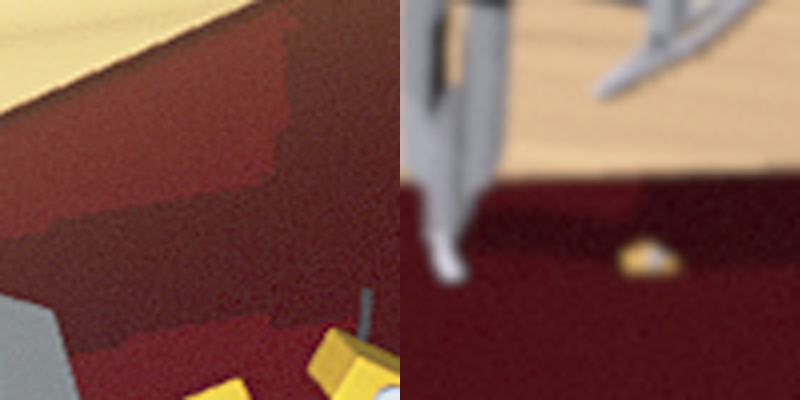

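In the wrist crop the block is at the lower right and the strap end at the bottom, and nothing looks disturbed. The casket hides the ring from the scene camera, so I'll go on by feel.

```bash
python3 -m creep '[[-1,[-0.15,0,0],-0.4],[-1,[-0.29,0,0],-0.8],[-1,[-0.29,0,0],-0.8]]'; python3 rows.py 563.5 96;  python3 -m creep '[[-1,[-0.14,0,0],-0.4],[-1,[-0.28,0.01,0],-0.8],[-1,[-0.28,0.01,0],-0.8]]'; python3 rows.py 563.5 96 6 8 10
```

```text
clock: 9.25
eef_pos: [559.4, 56.2, 54.9]
eef_rot: [3.142, 0.0, 3.07]
wrist_force: [-0.2, -0.2, -0.0]
finger_gap: 9.8
finger_force: 40.0
theta now -0.07 pos err [ 0.   -0.03] F [-0.2 -0.2 -0. ] M [-0.023 -0.223  0.039] z 54.88
clock: 9.55
eef_pos: [562.2, 56.1, 54.9]
eef_rot: [-3.142, 0.0, 3.139]
wrist_force: [0.2, 0.1, 0.1]
finger_gap: 9.6
finger_force: 40.0
theta now 3.9 pos err [0.02 0.08] F [0.2 0.1 0.1] M [-0.039 -0.191 -0.023] z 54.9
6.0 -0.145 -0.009 roll -0.419
8.0 -0.284 -0.006 roll -0.819
10.0 -0.424 0.002 roll -1.219
```

```bash
python3 -m creep '[[-1,[-0.14,-0.01,0],-0.42],[-1,[-0.28,-0.01,0],-0.82],[-1,[-0.42,0,0],-1.22],[-1,[-0.42,0,0],-1.22]]'; python3 rows.py 563.5 96;  python3 -m creep '[[-1,[-0.14,0,0],-0.4],[-1,[-0.28,0.01,0],-0.8],[-1,[-0.28,0.01,0],-0.8]]'; python3 rows.py 563.5 96 14; python3 -c "
import numpy as np
from cell import manip
y=manip.read_state()['eef_rot'][2];a=np.radians(15.95);X=np.array([np.cos(a),np.sin(a)]);print('casket x in tool',X@[np.cos(y),np.sin(y)],X@[np.sin(y),-np.cos(y)])"
```

```text
clock: 9.95
eef_pos: [566.4, 56.1, 54.9]
eef_rot: [-3.142, 0.0, -3.038]
wrist_force: [-0.4, 0.5, 0.3]
finger_gap: 9.8
finger_force: 40.0
theta now 9.99 pos err [-0.05 -0.02] F [-0.4  0.5  0.3] M [ 0.052 -0.168  0.03 ] z 54.88
clock: 10.25
eef_pos: [569.2, 56.5, 54.9]
eef_rot: [3.142, 0.0, -2.968]
wrist_force: [0.2, 0.1, -0.0]
finger_gap: 9.7
finger_force: 40.0
theta now 13.97 pos err [-0.02  0.08] F [ 0.2  0.1 -0. ] M [ 0.087 -0.144  0.019] z 54.9
14.0 -0.002 -0.008 roll -0.006
casket x in tool -0.994471391432104 0.10500786457735059
```

```bash
python3 -m creep '[[-1,[-0.05,0.005,0],0],[-1,[-0.1,0.01,0],0],[-1,[-0.15,0.015,0],0],[-1,[-0.15,0.015,0],0]]'|grep -E "pos|wrist_f"; python3 -m creep '[[-1,[-0.05,0.005,0],0],[-1,[-0.05,0.005,0],0]]'|grep -E "pos|wrist_f"; python3 -m creep '[[-1,[0.2,-0.02,0],0],[-1,[0.2,-0.02,0],0]]'|grep -E "pos|wrist_f"; python3 -m creep '[[-1,[0.05,-0.005,0],0],[-1,[0.1,-0.01,0],0],[-1,[0.15,-0.015,0],0],[-1,[0.15,-0.015,0],0]]'|grep -E "pos|wrist_f"; python3 -m creep '[[-1,[0.05,-0.005,0],0],[-1,[0.05,-0.005,0],0]]'|grep -E "pos|wrist_f"
```

```text
eef_pos: [570.6, 56.9, 54.9]
wrist_force: [0.1, 0.4, -1.6]
eef_pos: [571.2, 57.0, 54.9]
wrist_force: [0.5, 0.3, -0.8]
eef_pos: [569.0, 56.4, 54.9]
wrist_force: [0.7, -0.3, -0.1]
eef_pos: [567.7, 56.0, 55.0]
wrist_force: [-0.2, 0.4, -1.4]
eef_pos: [567.2, 55.9, 54.9]
wrist_force: [-0.4, 0.7, -1.2]
```

```bash
python3 -m creep '[[-1,[0.05,-0.005,0],0],[-1,[0.05,-0.005,0],0]]'|grep -E "pos|wrist_f"; python3 -m creep '[[-1,[0.05,-0.005,0],0],[-1,[0.05,-0.005,0],0]]'|grep -E "pos|wrist_f"; python3 -c "
from cell import manip
print(manip.read_state()['moment'])"
```

```text
eef_pos: [566.7, 55.8, 54.9]
wrist_force: [1.6, 0.0, -1.4]
eef_pos: [566.3, 55.6, 55.0]
wrist_force: [-0.3, 0.2, -0.6]
[ 0.12111776 -0.18427318 -0.03426878]
```

```bash
python3 -m creep '[[-1,[0.05,-0.005,0],0],[-1,[0.05,-0.005,0],0]]'|grep -E "pos|wrist_f";  python3 -c "
from cell import manip
print(manip.read_state()['moment'])"
```

```text
eef_pos: [565.9, 55.5, 55.1]
wrist_force: [0.6, 0.7, 0.3]
[ 0.19704846 -0.37814916 -0.06952997]
```

```bash
python3 -m creep '[[-1,[0.05,-0.005,0],0],[-1,[0.05,-0.005,0],0]]'|grep -E "pos|wrist_f";  python3 -c "
from cell import manip
print(manip.read_state()['moment'])"
```

```text
eef_pos: [565.6, 55.5, 55.2]
wrist_force: [2.4, 0.6, -0.6]
[ 0.31460906 -0.6589651  -0.08415738]
```

```bash
python3 -m creep '[[-1,[-0.2,0.02,0],0],[-1,[-0.33,0.033,0],0],[-1,[-0.33,0.033,0],0]]'|grep -E "pos|wrist_f";  python3 rows.py 562.8 95.8 16 19 22 25
```

```text
eef_pos: [568.5, 56.2, 54.9]
wrist_force: [0.4, -0.4, -0.0]
theta now 14.08 pos err [-0.09  0.04] F [ 0.4 -0.4 -0. ] M [ 0.053 -0.094  0.006] z 54.88
16.0 -0.142 -0.008 roll -0.384
19.0 -0.352 -0.002 roll -0.984
22.0 -0.561 0.016 roll -1.584
25.0 -0.768 0.044 roll -2.184
```

```bash
python3 -m creep '[[-1,[-0.14,0,0],-0.38],[-1,[-0.35,0,0],-0.98],[-1,[-0.56,0.02,0],-1.58],[-1,[-0.77,0.04,0],-2.18],[-1,[-0.77,0.04,0],-2.18]]'|grep -E "pos|wrist_f";  python3 rows.py 562.8 95.8 27 29 31
```

```text
eef_pos: [576.1, 58.0, 54.9]
wrist_force: [0.7, -2.0, 0.4]
theta now 25.03 pos err [ 0.13 -0.01] F [ 0.7 -2.   0.4] M [ 0.087 -0.24  -0.075] z 54.89
27.0 -0.127 0.004 roll -0.395
29.0 -0.266 0.007 roll -0.795
31.0 -0.406 0.015 roll -1.195
```

```bash
python3 -m creep '[[-1,[-0.13,0,0],-0.4],[-1,[-0.27,0.01,0],-0.8],[-1,[-0.4,0.015,0],-1.2],[-1,[-0.4,0.015,0],-1.2]]'|grep -E "pos|wrist_f";  python3 rows.py 562.8 95.8 31 32 33 34
```

```text
eef_pos: [579.7, 59.6, 54.9]
wrist_force: [0.6, -0.5, -0.2]
theta now 30.93 pos err [-0.13 -0.  ] F [ 0.6 -0.5 -0.2] M [ 0.056 -0.146  0.017] z 54.91
31.0 -0.017 -0.006 roll -0.015
32.0 -0.086 -0.007 roll -0.215
33.0 -0.156 -0.007 roll -0.415
34.0 -0.226 -0.006 roll -0.615
```

```bash
python3 -m creep '[[-1,[-0.08,-0.005,0],-0.2],[-1,[-0.15,-0.005,0],-0.4],[-1,[-0.15,-0.005,0],-0.4]]'|grep -E "wrist_f";  python3 -m creep '[[-1,[-0.07,0,0],-0.2],[-1,[-0.07,0,0],-0.2]]'|grep -E "wrist_f"; python3 rows.py 562.8 95.8 35 36
```

```text
wrist_force: [-0.4, -0.1, -0.2]
wrist_force: [0.0, 0.7, 0.2]
theta now 34.01 pos err [-0.02  0.04] F [0.  0.7 0.2] M [ 0.101 -0.154 -0.001] z 54.9
35.0 -0.069 -0.006 roll -0.198
36.0 -0.139 -0.006 roll -0.398
```

```bash
python3 -m creep '[[-1,[-0.07,0,0],-0.2],[-1,[-0.07,0,0],-0.2]]'|grep -E "wrist_f"; python3 rows.py 562.8 95.8 36 37
```

```text
wrist_force: [0.1, -0.4, -0.5]
theta now 35.02 pos err [-0.03  0.05] F [ 0.1 -0.4 -0.5] M [ 0.108 -0.117  0.058] z 54.92
36.0 -0.068 -0.007 roll -0.196
37.0 -0.138 -0.008 roll -0.396
```

```bash
python3 -m creep '[[-1,[-0.07,0,0],-0.2],[-1,[-0.07,0,0],-0.2]]'|grep -E "wrist_f"; python3 rows.py 562.8 95.8 37 38
```

```text
wrist_force: [-1.0, -0.4, -0.8]
theta now 36.03 pos err [-0.04  0.07] F [-1.  -0.4 -0.8] M [ 0.106 -0.037 -0.027] z 54.94
37.0 -0.068 -0.009 roll -0.195
38.0 -0.138 -0.01 roll -0.395
```

```bash
python3 -m creep '[[-1,[-0.035,-0.005,0],-0.1],[-1,[-0.035,-0.005,0],-0.1]]'|grep -E "wrist_f"; python3 -m creep '[[-1,[-0.035,-0.005,0],-0.1],[-1,[-0.035,-0.005,0],-0.1]]'|grep -E "wrist_f"; python3 rows.py 562.8 95.8 38 39
```

```text
wrist_force: [0.7, -0.3, -0.8]
wrist_force: [0.1, -0.5, 0.1]
theta now 37.0 pos err [ 0.01 -0.03] F [ 0.1 -0.5  0.1] M [ 0.061 -0.111  0.047] z 54.96
38.0 -0.071 0.002 roll -0.2
39.0 -0.14 0.002 roll -0.4
```

```bash
python3 -m creep '[[-1,[-0.035,0,0],-0.1],[-1,[-0.035,0,0],-0.1]]'|grep -E "wrist_f"; python3 rows.py 562.8 95.8 39
```

```text
wrist_force: [0.4, -0.2, -0.6]
theta now 37.5 pos err [ 0.   -0.01] F [ 0.4 -0.2 -0.6] M [ 0.127 -0.124  0.036] z 54.96
39.0 -0.105 -0.001 roll -0.301
```

```bash
python3 -m creep '[[-1,[-0.035,0,0],-0.1],[-1,[-0.035,0,0],-0.1]]'|grep -E "wrist_f"; python3 rows.py 562.8 95.8 39
```

```text
wrist_force: [-0.1, -0.3, -1.1]
theta now 38.0 pos err [-0.01 -0.01] F [-0.1 -0.3 -1.1] M [ 0.105 -0.112  0.056] z 54.95
39.0 -0.071 -0.001 roll -0.2
```

```bash
python3 -m creep '[[-1,[-0.035,0,0],-0.1],[-1,[-0.035,0,0],-0.1]]'|grep -E "wrist_f"; python3 rows.py 562.8 95.8
```

```text
wrist_force: [0.2, 0.0, -0.6]
theta now 38.5 pos err [0.02 0.01] F [ 0.2  0.  -0.6] M [ 0.079 -0.139 -0.011] z 54.97
```

```bash
python3 -m creep '[[-1,[-0.035,0,0],-0.1],[-1,[-0.035,0,0],-0.1]]'|grep -E "wrist_f"; python3 rows.py 562.8 95.8
```

```text
wrist_force: [0.8, -1.8, -0.6]
theta now 38.99 pos err [ 0.08 -0.12] F [ 0.8 -1.8 -0.6] M [-0.101 -0.293 -0.019] z 54.98
```

```bash
python3 -m creep '[[-1,[-0.035,0,0],-0.1],[-1,[-0.035,0,0],-0.1]]'|grep -E "wrist_f"; python3 rows.py 562.8 95.8 40 41
```

```text
wrist_force: [1.7, -2.1, -2.2]
theta now 39.49 pos err [ 0.16 -0.15] F [ 1.7 -2.1 -2.2] M [-0.321 -0.449 -0.049] z 55.02
40.0 -0.031 0.02 roll -0.101
41.0 -0.101 0.019 roll -0.301
```

```bash
python3 -m creep '[[-1,[-0.035,0.005,0.007],-0.1],[-1,[-0.035,0.005,0.007],-0.1],[-1,[-0.035,0.005,0.007],-0.1]]'|grep -E "wrist_f"; python3 rows.py 562.8 95.8 40
```

```text
wrist_force: [2.7, -2.7, -0.9]
theta now 39.96 pos err [ 0.13 -0.14] F [ 2.7 -2.7 -0.9] M [-0.71  -0.722 -0.192] z 54.98
40.0 0.0 0.019 roll -0.007
```

```bash
python3 -m creep '[[-1,[-0.02,0,0],-0.06],[-1,[-0.02,0,0],-0.06]]'|grep -E "wrist_f"; python3 rows.py 562.8 95.8 40
```

```text
wrist_force: [3.0, -5.1, -0.1]
theta now 40.27 pos err [ 0.2 -0.2] F [ 3.  -5.1 -0.1] M [-0.903 -0.898 -0.173] z 55.03
40.0 0.023 0.029 roll 0.055
```

```bash
for k in 1 2 3; do :; done; python3 -m creep '[[-1,[0,0,0],0],[-1,[0,0,0],0]]'|grep wrist_f; python3 -m creep '[[-1,[0,0,0],0],[-1,[0,0,0],0]]'|grep wrist_f; python3 -m creep '[[-1,[0,0,0],0],[-1,[0,0,0],0]]'|grep wrist_f; python3 -m creep '[[-1,[0,0,0],0],[-1,[0,0,0],0]]'|grep wrist_f; python3 rows.py 562.8 95.8
```

```text
wrist_force: [3.6, -4.3, -1.7]
wrist_force: [3.2, -3.7, -0.1]
wrist_force: [3.0, -4.3, -0.4]
wrist_force: [3.5, -3.9, 0.1]
theta now 40.26 pos err [ 0.18 -0.21] F [ 3.5 -3.9  0.1] M [-0.97  -0.822 -0.252] z 55.01
```

```bash
python3 -m creep '[[-1,[0.02,-0.005,0.008],0.06],[-1,[0.05,-0.01,0.01],0.15],[-1,[0.05,-0.01,0.01],0.15]]' 10|grep -E "wrist_f|finger"; python3 rows.py 562.8 95.8
```

```text
wrist_force: [3.2, 0.0, -0.1]
finger_gap: 10.0
finger_force: 10.0
theta now 39.5 pos err [0.06 0.24] F [ 3.2  0.  -0.1] M [ 0.185 -0.683 -0.166] z 54.88
```

```bash
python3 -m creep '[[-0.7,[0,0,0],0],[-0.36,[0,0,0],0],[-0.36,[0,0,0],0],[-0.36,[0,0,0],0],[-0.36,[0,0,0],0],[-0.36,[0,0,0],0]]'; python3 -m creep '[[-0.36,[0,0,-1],0],[-0.36,[0,0,-3],0],[-0.36,[0,0,-6],0],[-0.36,[0,0,-10],0],[-0.36,[0,0,-15],0],[-0.36,[0,0,-15],0],[-0.36,[0,0,-15],0]]'
python3 - <<'E'
from h import *
import json
p=manip.camera_params("wrist");im=manip.camera("wrist")[:,:,::-1]; cv2.imwrite("pics/w6.png",im);json.dump({k:np.asarray(v).tolist() for k,v in p.items()},open("w6.json","w"))
s=manip.read_state();print(s['joints'],s['eef_pos'],s['eef_rot'])
E
```

```text
clock: 18.15
eef_pos: [585.0, 62.5, 54.8]
eef_rot: [3.142, -0.0, -2.522]
wrist_force: [0.3, -0.4, 0.3]
finger_gap: 30.0
finger_force: 0.0
clock: 18.85
eef_pos: [585.3, 62.5, 206.2]
eef_rot: [-3.14, 0.002, -2.522]
wrist_force: [0.3, 0.4, -1.2]
finger_gap: 30.1
finger_force: 0.0
[ 4.41792510e-02  3.96525851e-01  1.42621716e+00  3.76165081e-05
  1.31899956e+00 -2.14575528e+00] [584.7808283   62.49710613 204.68474924] [ 3.14148056e+00 -1.06005140e-04 -2.52246382e+00]
```

View pics/w6.png

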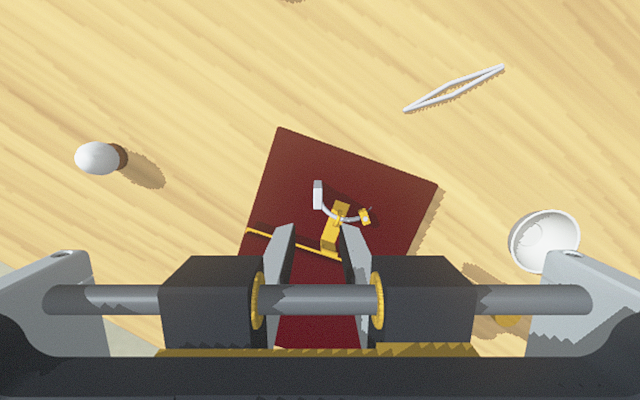

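The pin lies flat on the board: its handle stands at (318,194), the wire passes through the ring near (340,212), and the tip meets the block at (365,216). The gripper is clear, so I'm handing in.

```bash
python3 -c "
from cell import manip
print(manip.sign_off())"
```

```text
the job is handed in; nothing more can be done
None
```

The casket is locked and the job handed in: I swung the curved pin through the ring to the stop block, pressed it there at about 5 N for 0.8 s, then let go, and it lies flat on the board; the other things were not touched.

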